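Reassemble two brush washers

ROBOT

A 6-joint arm with a two-finger parallel gripper is mounted at the origin on the work surface. World frame = base frame: x ahead of the robot, y to its left, z up, the work surface at z = 0. Lengths are in mm, angles in degrees, forces in N, time in s.
With the tool pointing down it reaches from about 275 to 725 mm from the base axis. Payload 15.9 kg.
Tool frame: the origin (TCP) lies midway between the tips of the shut fingers; the grasp point (between the pads) lies grip_depth behind it (grip_depth is the distance from the TCP to the grasp point, in mm); z points along the fingers, y is the line along which they close (so a half turn about z gives the same grasp; the last joint's range is limited). The gripper opens to 85 mm and grips with 20 to 120 N. Pads are 22 mm wide; open, the fingers measure 114 mm over their backs; the gripper's body (76 mm by 85 mm) begins 54 mm behind the grasp point. The pads swing forward as they close: fully open they stand 13 mm farther back than shut.
Start: joints at [76.433, 12.198, -1.971, 75.831, 0, 90], TCP at [117.291, 486.033, 231.306] pointing down, gripper open.
Joint ranges: [-170.91, 170.91], [-42.67, 98.43], [-65.05, 77.54], [-120.47, 116.71], [-90, 82.35], [-180, 180]. Speed limits (degrees/s): [108.29, 108.29, 136.94, 147.25, 180, 180].

INTERFACE

Orientations are given as a 3x3 rotation matrix whose columns are the frame's x, y, z axes.
In Python, from station import state, get_image, camera_model, close_job, grip_depth gives the robot as it stands.
- The arm moves only by the shell command python3 -m jog 'ROWS' [OPENING] [FORCE]. ROWS is JSON, a list of rows, each a list of 4 numbers: the shift along the tool's x, y, z scaled (see below), then the turn about the tool's z scaled (see below). A call has 1 to 12 rows; each row shifts and turns the commanded pose from where the row before left it, along the tool's axes as they then stand; what a row does not reach is not made up. The controller multiplies each number of a shift by 0.8 m and each number of a turn by 5 degrees. A row lasts 1/8 s, in which the tool goes at most 62.5 mm and 10.7 degrees, less where a joint would pass 70% of its speed; a pose out of reach is approached as far as the arm can. A call with a number of a shift or a turn outside -1 to 1 is refused whole. A call with a gripper value outside its range is refused whole. OPENING is the opening, from 0 (shut) to 1 (fully open), set as the call begins (- or left out, the last holds). The fingers move at their own pace and stop on an object; FORCE is the grip in N (left out, the last holds). Time passes only in rows, so rows that do not move let the fingers close. It gives the time, the measured TCP pose, the force, the opening and the grip force at its end, in the units of the state.
- state(): the state, without advancing time (a new reading comes with each control period).
- get_image(name): name is "scene" or "top" or "wrist"; returns (picture, depth): 420x560x3 uint8, red, green, blue; 420x560 float32, mm along the optical axis (not along the pixel's ray), 0 where there is no reading.
- camera_model(name): a dict with "camera_matrix" (3x3 intrinsics, pixels), "k1" (the pictures are not rectified: a ray, as slopes to the right and down, at radius r is drawn at 1 + k1 r^2 times it, then the intrinsics apply), "position" and "orientation" of the camera in the world. Camera axes: x right, y up, looking along -z (the intrinsics and any distortion apply to the point x, -y, -z); pixel columns grow to the right and rows downward; lengths in mm; the calibration is good to about 2 mm. A picture is of the moment at which its call begins: read the wrist's pose just before it. camera_model takes no time and is no camera call; for the wrist camera it gives the pose at the moment of the call.
- close_job(): hands the job in; it is judged then, once.
The state is a dict: "time": time; "joints": joint angles; "qvel": joint speeds; "joint_torque": joint torques, N m; "position": TCP position; "ee_rot": TCP orientation; "contact_force": force on the tool from outside, world axes, zero at the start; "torque": the same for the moment, N m; "finger_gap": finger opening in mm; "grasp_force": force on a finger pad.
Only numpy, scipy, OpenCV 4.12 (cv2) and the standard library are available. Lean on these libraries where they do the work, as an engineer would, in place of code of your own. Each camera call takes 0.05 s, during which the arm holds its last target. There are 200 camera calls.

TASK

Put the two cleaned brush washers back together for storage: in each pail first its own strainer, upright on the pail's floor, then its own lid on top, flat on the rim with the plug in the mouth; red parts belong to the large pail, blue to the small one. Set every piece down rather than dropping it, keep both pails standing upright, and leave the other things on the table where they are.

Things in the scene. Friction and masses are not known exactly. Their poses are not given: they have to be found in the camera images.
- pail_large: Large brush-washer pail, open: stainless with a red rolled rim. Outer diameter 110 mm, inner 102 mm, 95 mm high, floor 4 mm thick; two dark lugs stick out 7 mm at +y and -y just under the rim; thin wire bail hangs at its side. Loose, 0.65 kg. Origin: centre of its underside, z up. Gripper fingers inside it can open only as far as its wall allows.
- pail_small: Small brush-washer pail, standing open: the same in stainless with a blue rolled rim. Outer diameter 86 mm, inner diameter 78 mm, 80 mm high, floor 4 mm thick, lugs as on the large one. Loose, 0.45 kg. Origin: centre of its underside, z up.
- strainer_large: Large pail's strainer: round perforated metal plate, 86 mm diameter, 4 mm thick, underside 18 mm up on three feet; 8 mm central stem with an upright red knob (the grip), 18 mm diameter, 55 to 75 mm above the origin. Stands upright. Home: on the large pail's floor, 8 mm play all round. Origin: centre, underside of the feet; z up; any yaw alike.
- strainer_small: Small pail's strainer: round perforated metal plate, 62 mm diameter, 4 mm thick, underside 14 mm up on three feet; 8 mm central stem with an upright blue knob (the grip), 18 mm diameter, 42 to 62 mm above the origin. Stands upright. Home: on the small pail's floor, 8 mm play all round. Origin: centre, underside of the feet; z up; any yaw alike.
- lid_large: Large pail's lid: 118 mm metal disc, 8 to 12 mm above the origin; black tapered plug below (80 mm diameter at the bottom, 92 at the disc); red knob (the grip), 20 mm diameter, 22 to 44 mm up, on a 12 mm stem. Lies right way up. Home: disc flat on the large pail's rim, origin 87 mm above the pail's, 5 mm play. Origin: centre of plug's underside; z up; any yaw alike.
- lid_small: Small pail's lid: 94 mm metal disc, 8 to 12 mm above the origin; black tapered plug below (56 mm diameter at the bottom, 68 at the disc); blue knob (the grip), 20 mm diameter, 22 to 44 mm up, on a 12 mm stem. Lies right way up. Home: disc flat on the small pail's rim, origin 72 mm above the pail's, 5 mm play. Origin: centre of plug's underside; z up; any yaw alike.
- ink: Bystander: small amber ink bottle with black cap, 32 mm in diameter, 55 mm high. Origin: centre of its underside.
- eraser: Bystander: blue and white eraser, 47 x 22 x 13 mm, lying along its x. Origin: under its middle.
- knife: Bystander: palette knife lying flat along its x, 190 mm long, 14 mm wide, 11 mm high, dark wooden handle towards -x. Origin: under it, where handle and blade meet, about its middle.
- tube: Bystander: white and green paint tube with black cap lying flat along its x, 95 x 28 x 15 mm. Origin: under its middle.

How it is judged (in metres and radians):
At the end, for the whole second after the job is handed in: Strainers upright (0.08 rad), feet 1 to 9 mm above their own pail's underside, within 11 mm of its centre; lids flat (0.06 rad) on their own pail, within 8 mm of centre and +3/-4 mm of home height (87 mm large, 72 mm small); pails upright (0.06 rad); all six at rest (0.02 m/s) (angle between each of pail_large, lid_large, pail_small, lid_small's own z axis and vertical below 0.06 rad and horizontal distance between strainer_large and pail_large below 0.011 m and z of strainer_large in the frame of pail_large between 0.001 and 0.009 m and angle between each of strainer_large, strainer_small's own z axis and vertical below 0.08 rad and horizontal distance between lid_large and pail_large below 0.008 m and z of lid_large in the frame of pail_large between 0.083 and 0.09 m and linear speed of each of pail_large, strainer_large, lid_large, pail_small, strainer_small, lid_small below 0.02 m/s and horizontal distance between strainer_small and pail_small below 0.011 m and z of strainer_small in the frame of pail_small between 0.001 and 0.009 m and horizontal distance between lid_small and pail_small below 0.008 m and z of lid_small in the frame of pail_small between 0.068 and 0.075 m); the robot touches nothing.
It fails at once if another thing on the table (ink bottle, eraser, palette knife, paint tube) is moved by more than 30 mm or tipped over (distance of any of ink, eraser, knife, tube from where it was at the start of the episode above 0.03 m or angle between any of ink, eraser, knife, tube's own z axis and vertical above 0.7 rad).
It fails at once if a strainer or lid is dropped: it falls free of the fingers faster than 0.7 m/s (a drop of about 25 mm) ((linear speed of strainer_large above 0.7 m/s and contact force between the fingers and strainer_large below 0.05 N) or (linear speed of strainer_small above 0.7 m/s and contact force between the fingers and strainer_small below 0.05 N) or (linear speed of lid_large above 0.7 m/s and contact force between the fingers and lid_large below 0.05 N) or (linear speed of lid_small above 0.7 m/s and contact force between the fingers and lid_small below 0.05 N)).
It also fails if it takes over 115 s, if anything falls off the work surface, if the arm or the gripper's body presses on something with over 40 N, if the wrist force passes 120 N, or if a joint passes its speed limit or range.

## Working session

There is one attempt and no reset: what is moved stays moved. The work goes in short steps, Python scripts to look and compute and a shell command to move; the robot and the scene stay as the last step left them, time stands still between calls to the robot, and variables do not carry over. Pictures are saved under pics/ and viewed, at most 14 in all, crops included, and the job is handed in when it is done.

```bash
mkdir -p pics; ls; cat > h.py <<'E'
import numpy as np, cv2
from station import *
def shot(n, f=None):
    cm=camera_model(n); p,d=get_image(n)
    if f: cv2.imwrite('pics/'+f, cv2.cvtColor(p,cv2.COLOR_RGB2BGR))
    return p,d,cm
def cloud(d,cm):
    K=np.array(cm['camera_matrix'],float);k=cm['k1']
    v,u=np.indices(d.shape)
    # numeric inverse of radial distortion
    xd=(u-K[0,2])/K[0,0]; yd=(v-K[1,2])/K[1,1]; x,y=xd.copy(),yd.copy()
    for _ in range(15):
        s=1+k*(x*x+y*y); x=xd/s; y=yd/s
    P=np.stack([x*d,-y*d,-d],-1)
    W=P@np.array(cm['orientation'],float).T+np.array(cm['position'],float)
    W[d<=0]=np.nan
    return W
E
python3 - <<'E'
from h import *
p,d,cm=shot('top','top0.png'); np.savez('top0.npz',p=p,W=cloud(d,cm)); print(cm)
p,d,cm=shot('scene','scene0.png'); np.savez('scene0.npz',p=p,W=cloud(d,cm))
s=state(); print({k:np.round(v,3).tolist() for k,v in s.items()}, grip_depth)
E
```

```text
pics
{'camera_matrix': array([[542.55690362,   0.        , 276.92310244],
       [  0.        , 542.55690362, 212.04577615],
       [  0.        ,   0.        ,   1.        ]]), 'k1': 0.008441825627951595, 'position': array([3.85897161e+02, 7.29922565e-01, 1.35218937e+03]), 'orientation': array([[-0.02673376,  0.99128572, -0.12898808],
       [-0.99957418, -0.02801804, -0.00815194],
       [-0.0116949 ,  0.12871523,  0.99161264]])}
{'time': 0.1, 'joints': [76.432, 12.223, -2.002, 75.829, -0.001, 90.0], 'qvel': [0.034, -0.045, 0.107, -0.002, 0.057, 0.086], 'joint_torque': [0.002, -68.725, 48.781, 0.012, 0.0, 0.0], 'position': [117.237, 485.779, 230.872], 'ee_rot': [[-0.972, 0.235, -0.0], [0.235, 0.972, -0.001], [-0.0, -0.001, -1.0]], 'contact_force': [-0.392, -0.274, 0.066], 'torque': [0.059, -0.073, -0.034], 'grasp_force': 0.0, 'finger_gap': 85.218} 18.700000000000003
```

View pics/top0.png

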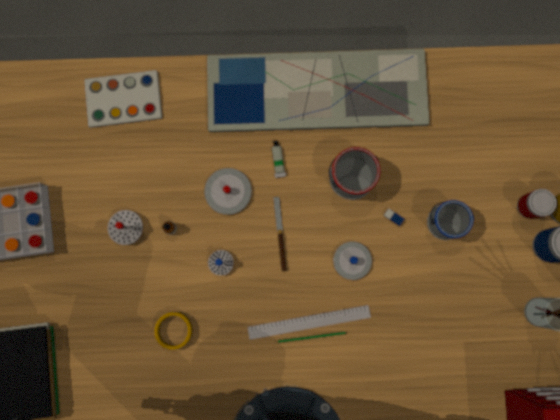

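View pics/scene0.png

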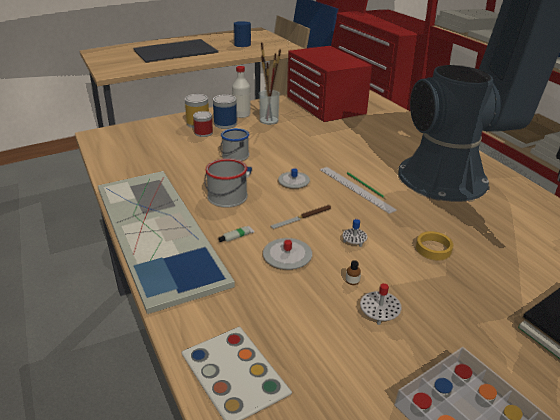

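The top view shows +x up and +y left. The large pail is at (356,172), the small pail at (453,219), the large lid at (228,190), the small lid at (353,260), the large strainer at (125,227) and the small strainer at (221,262). The bystanders are the ink (168,227), knife (281,235), tube (279,160) and eraser (395,217).

```bash
python3 - <<'E'
from h import *
from scipy.optimize import least_squares
f=np.load('top0.npz');p=f['p'];W=f['W']
g=np.load('scene0.npz');ps=g['p'];Ws=g['W']
def fit(X,r):
    return least_squares(lambda c:np.hypot(X[:,0]-c[0],X[:,1]-c[1])-r,np.nanmedian(X,0)[:2],loss='soft_l1',f_scale=1.5).x
def win(u,v,r,z0,z1):
    A=W[v-r:v+r,u-r:u+r].reshape(-1,3); return A[(A[:,2]>z0)&(A[:,2]<z1)]
print('table z',np.nanmedian(W[280:300,200:300,2]), 'base', W[400,285])
for n,u,v,r,z0,z1,R in [('pailL',356,172,40,88,105,53),('pailS',453,219,34,73,90,41)]:
    X=win(u,v,r,z0,z1);c=fit(X,R);rr=np.hypot(*(X[:,:2]-c).T);print(n,len(X),c.round(1),np.median(X[:,2]).round(1),np.percentile(rr,[5,50,95]).round(1))
for n,u,v,r,z0,z1 in [('lidL',228,190,30,6,20),('lidS',353,260,26,6,20),('strL',125,227,24,13,30),('strS',221,262,18,9,26)]:
    X=win(u,v,r,z0,z1);c,R=cv2.minEnclosingCircle(X[:,:2].astype(np.float32));print(n,len(X),np.round(c,1),'R',round(R,1),'mean',X.mean(0).round(1))
for n,u,v,r,z0,z1 in [('lidL',228,190,30,34,60),('lidS',353,260,26,34,60),('strL',125,227,24,60,90),('strS',221,262,18,50,80),('ink',168,227,12,40,70),('tube',279,160,26,5,30),('knife',281,235,40,4,30),('eraser',395,217,14,5,30)]:
    X=win(u,v,r,z0,z1);print(n,'top',len(X),X.mean(0).round(1),X.min(0).round(1),X.max(0).round(1))
# scene: knobs by colour
for n,m in [('red',(ps[...,0]>120)&(ps[...,1]<70)),('blue',(ps[...,2]>90)&(ps[...,0]<70))]:
    k,l,st,ce=cv2.connectedComponentsWithStats(m.astype(np.uint8))
    for i in range(1,k):
        if st[i,4]>15:
            X=Ws[l==i];X=X[~np.isnan(X[:,0])]
            if len(X) and abs(X[:,1].mean())<700 and X[:,0].mean()>100: print('scene',n,ce[i].round(),st[i,4],np.median(X,0).round(1))
E
```

```text
table z -1.0025812770877565 base [108.66776385   4.58574463  12.57751223]
pailL 458 [ 643.6 -176.6] 93.1 [49.6 53.2 56.7]
pailS 373 [ 523.6 -405.1] 77.9 [37.8 41.3 45.1]
lidL 1598 [621.9 125. ] R 94.3 mean [616.1 135.4  11.7]
lidS 1035 [ 434.9 -167.2] R 73.9 mean [ 434.7 -168.6   11.3]
strL 864 [530.8 390.1] R 43.5 mean [531.  388.7  21.1]
strS 446 [438.2 155.3] R 31.1 mean [437.7 154.4  17.2]
lidL top 51 [616.2 135.3  42.1] [606.5 126.9  35.4] [624.3 144.9  47.2]
lidS top 54 [ 434.5 -168.4   42. ] [ 425.4 -177.9   34.5] [ 442.3 -159.    49.9]
strL top 55 [530.9 388.   72.1] [522.8 380.   60.9] [539.8 397.3  79.1]
strS top 45 [438.3 154.5  60.4] [431.1 147.2  53.4] [445.6 162.1  66.5]
ink top 44 [527.3 279.5  52.3] [519.7 272.3  41.7] [535.9 288.5  60. ]
tube top 348 [692.4   7.9  11.4] [628.3 -53.3   5. ] [755.   67.6  19.7]
knife top 571 [515.   19.7   7.9] [405.9 -94.8   4. ] [606.6 104.   17.5]
eraser top 173 [ 538.6 -277.6   10.8] [ 510.4 -313.1    5. ] [ 560.7 -254.2   18.6]
scene red [227. 175.] 64 [ 664.5 -134.3   93.8]
scene red [288. 242.] 29 [620.6 135.1  45.7]
scene red [384. 286.] 33 [533.9 387.1  75.2]
scene red [234. 339.] 80 [840.1 328.6  11.8]
scene red [422. 400.] 136 [614.5 619.3  28.3]
scene blue [235. 137.] 52 [ 541.2 -376.    79.3]
scene blue [356. 223.] 33 [442.4 156.1  62.2]
scene blue [155. 277.] 1047 [929.2  91.   18.8]
```

```bash
python3 -m jog '[[0,0,0,-0.9],[0,0,0,-0.9],[0,0,0,-0.92],[0,0,0,0]]' 1 30; python3 -m jog '[[-0.074,-0.0175,0,0],[-0.074,-0.0175,0,0],[-0.074,-0.0175,0,0],[-0.074,-0.0175,0,0],[-0.074,-0.0175,0,0],[-0.074,-0.0175,0,0],[-0.074,-0.0175,0,0],[0,0,0,0],[0,0,0,0],[0,0,0,0]]'
python3 - <<'E'
from h import *
print(state()['joints'], state()['position'], state()['ee_rot'])
p,d,cm=shot('wrist','w1.png'); W=cloud(d,cm)
m=(p[...,0]>90)&(p[...,1]<60)
k,l,st,ce=cv2.connectedComponentsWithStats(m.astype(np.uint8))
for i in range(1,k):
    if st[i,4]>30:
        X=W[l==i];X=X[~np.isnan(X[:,0])]; print(ce[i],st[i,4],X.mean(0) if len(X) else 0, np.nanmin(X,0),np.nanmax(X,0))
E
```

```text
time: 0.6
position: [117.3, 485.9, 231.1]
ee_rot: [[-1.0, -0.0, -0.0], [-0.0, 1.0, -0.001], [0.0, -0.001, -1.0]]
contact_force: [-0.1, 0.4, -0.3]
finger_gap: 85.4
grasp_force: 0.0
time: 1.85
position: [530.7, 388.8, 231.7]
ee_rot: [[-1.0, -0.001, 0.0], [-0.001, 1.0, 0.0], [-0.0, 0.0, -1.0]]
contact_force: [-0.5, -0.1, 0.2]
finger_gap: 85.3
grasp_force: 0.0
[3.62257141e+01 3.24283670e+01 2.76471980e+01 8.52060658e+01
 7.68620952e-03 3.61615263e+01] [530.68630343 388.82201064 231.72667609] [[-9.99999367e-01 -1.12031527e-03  1.00449498e-04]
 [-1.12029115e-03  9.99999344e-01  2.39882530e-04]
 [-1.00718176e-04  2.39769845e-04 -9.99999966e-01]]
[470.19897084 167.25214408] 583 [505.50943382 604.52505878  27.97631948] [490.4432161  589.37982855  25.09124595] [520.31068207 621.01337616  30.3135231 ]
[279.10917031 199.04803493] 229 [531.98817121 386.10701643  73.92092678] [525.05705891 377.91619466  60.87377436] [541.20361065 393.09894534  76.70963778]
[464.76233184 254.42376682] 446 [614.24954566 617.80468779  27.94214711] [598.78614526 602.45816835  25.30212714] [630.33620483 634.37681196  29.81875246]
[ 74.45583039 259.31448763] 283 [616.68396779 136.08932978  39.09850231] [609.19510314 125.00470608  23.71464091] [626.67505196 143.26569009  46.26392852]
```

View pics/w1.png

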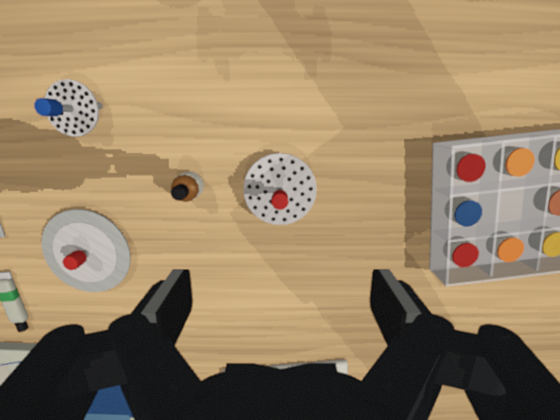

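The wrist view shows the strainer knob at (279,199), within 2 mm of the top-view estimate, and nothing obstructs the descent. I'll grasp it.

```bash
python3 -m jog '[[-0.001,-0.0016,0.05,0],[0,0,0.05,0],[0,0,0.05,0],[0,0,0.04,0],[0,0,0.025,0],[0,0,0.0159,0],[0,0,0,0],[0,0,0,0]]' ; python3 -m jog '[[0,0,0,0],[0,0,0,0],[0,0,0,0],[0,0,0,0],[0,0,0,0],[0,0,0,0]]' 0 40; python3 -m jog '[[0,0,-0.01,0],[0,0,-0.03,0],[0,0,-0.05,0],[0,0,-0.05,0],[0,0,-0.03,0],[0,0,0,0]]'
```

```text
time: 2.9
position: [532.9, 387.5, 47.7]
ee_rot: [[-1.0, -0.001, 0.001], [-0.001, 1.0, 0.001], [-0.001, 0.001, -1.0]]
contact_force: [-0.3, 0.1, -0.3]
finger_gap: 85.0
grasp_force: 0.0
time: 3.65
position: [532.6, 387.0, 46.7]
ee_rot: [[-1.0, -0.001, 0.0], [-0.001, 1.0, 0.0], [-0.0, 0.0, -1.0]]
contact_force: [0.4, 0.1, 1.6]
finger_gap: 16.8
grasp_force: 38.9
time: 4.4
position: [533.3, 387.6, 184.8]
ee_rot: [[-1.0, -0.001, 0.003], [-0.001, 1.0, 0.002], [-0.003, 0.002, -1.0]]
contact_force: [0.3, 0.4, -1.6]
finger_gap: 16.4
grasp_force: 39.1
```

```bash
python3 -m jog '[[-0.007,-0.035,0,0],[-0.014,-0.0705,0,0],[-0.014,-0.0705,0,0],[-0.014,-0.0705,0,0],[-0.014,-0.0705,0,0],[-0.014,-0.0705,0,0],[-0.014,-0.0705,0,0],[-0.014,-0.0705,0,0],[-0.014,-0.0705,0,0],[-0.014,-0.0705,0,0],[-0.007,-0.035,0,0],[0,0,0,0]]';python3 -m jog '[[0,0,0,0],[0,0,0,0]]'
cat > rim.py <<'E'
from h import *
from scipy.optimize import least_squares
def rim(W,c0,R,h,tol=6):
    X=W.reshape(-1,3);X=X[(abs(X[:,2]-h)<tol)&(abs(np.hypot(X[:,0]-c0[0],X[:,1]-c0[1])-R)<9)]
    c=least_squares(lambda c:np.hypot(X[:,0]-c[0],X[:,1]-c[1])-R,c0,loss='soft_l1',f_scale=1.5).x
    return c.round(1),len(X)
E
python3 - <<'E'
from rim import *
p,d,cm=shot('wrist','w2.png'); print(state()['position'],rim(cloud(d,cm),(643.6,-176.6),53,93))
p,d,cm=shot('scene','s2.png');W=cloud(d,cm);print(rim(W,(643.6,-176.6),53,93),rim(W,(523.6,-405),41,78))
g=cv2.imread('pics/s2.png')[60:340,120:420];cv2.imwrite('pics/both2.png',np.hstack([cv2.resize(g,(450,420)),cv2.resize(cv2.imread('pics/w2.png')[:,105:455],(350,420))]))
E
```

```text
time: 5.9
position: [644.3, -178.5, 180.9]
ee_rot: [[-1.0, 0.002, -0.002], [0.002, 1.0, 0.0], [0.002, 0.0, -1.0]]
contact_force: [-0.3, 0.1, -1.4]
finger_gap: 16.3
grasp_force: 39.2
time: 6.15
position: [644.7, -175.4, 182.4]
ee_rot: [[-1.0, -0.002, -0.0], [-0.002, 1.0, 0.0], [0.0, 0.0, -1.0]]
contact_force: [-0.1, 0.1, -1.2]
finger_gap: 16.8
grasp_force: 39.2
[ 644.82070782 -175.42859359  182.59819919] (array([ 645.5, -181. ]), 2336)
(array([ 647.2, -177.7]), 282) (array([ 528., -405.]), 98)
```

View pics/both2.png

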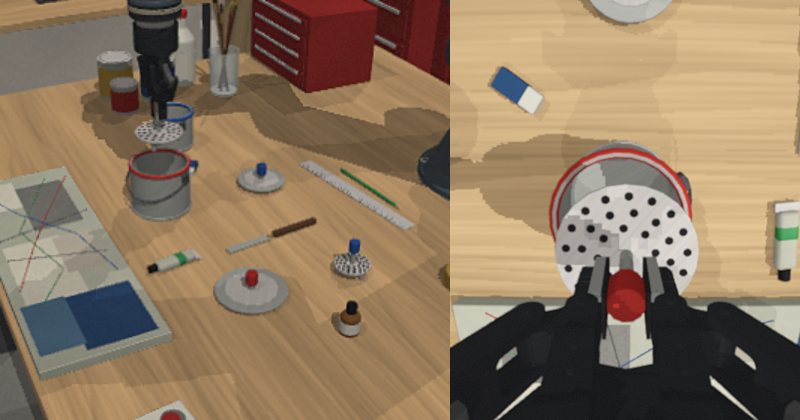

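The strainer hangs level over the large pail. In the wrist view the rim spans columns 551–692, about 3 mm to −y of the knob. I'll correct for that and lower it.

```bash
python3 -m jog '[[-0.0015,-0.0033,0.02,0],[0,0,0.03,0],[0,0,0.03,0],[0,0,0.03,0],[0,0,0.025,0],[0,0,0.015,0],[0,0,0.009,0],[0,0,0,0],[0,0,0,0]]'; python3 -m jog '[[0,0,0.002,0],[0,0,0.001,0],[0,0,0,0]]'
```

```text
time: 7.38
position: [646.5, -179.3, 56.1]
ee_rot: [[-1.0, -0.001, 0.001], [-0.001, 1.0, -0.0], [-0.001, -0.0, -1.0]]
contact_force: [0.4, -0.7, -0.0]
finger_gap: 16.8
grasp_force: 39.2
time: 7.75
position: [646.1, -179.2, 53.0]
ee_rot: [[-1.0, -0.001, 0.0], [-0.001, 1.0, 0.0], [-0.0, 0.0, -1.0]]
contact_force: [0.2, -0.2, -0.9]
finger_gap: 16.6
grasp_force: 39.2
```

```bash
python3 -m jog '[[0,0,0.0015,0],[0,0,0,0],[0,0,0.001,0],[0,0,0,0]]'; python3 -m jog '[[0,0,0.0005,0],[0,0,0.0005,0],[0,0,0,0]]'
```

```text
time: 8.25
position: [646.0, -179.2, 50.9]
ee_rot: [[-1.0, -0.001, -0.0], [-0.001, 1.0, -0.0], [0.0, -0.0, -1.0]]
contact_force: [-1.2, -0.1, -0.5]
finger_gap: 16.9
grasp_force: 39.2
time: 8.62
position: [646.3, -179.1, 50.6]
ee_rot: [[-1.0, -0.001, 0.001], [-0.001, 1.0, 0.0], [-0.001, 0.0, -1.0]]
contact_force: [-1.7, 1.9, 5.6]
finger_gap: 16.7
grasp_force: 39.8
```

```bash
python3 -m jog '[[0,0,0,0],[0,0,0,0],[0,0,0,0],[0,0,-0.01,0],[0,0,-0.03,0],[0,0,-0.05,0],[0,0,-0.05,0],[0,0,0,0]]' 0.4; python3 -m jog '[[0.0371,0.0596,0,0],[0.0371,0.0596,0,0],[0.0371,0.0596,0,0],[0.0371,0.0596,0,0],[0.0371,0.0596,0,0],[0.0371,0.0596,0,0],[0.0371,0.0596,0,0],[0,0,0,0],[0,0,0,0],[0,0,0,0]]' 1
python3 - <<'E'
from rim import *
from h import *
print(state()['position'])
p,d,cm=shot('wrist','w3.png'); W=cloud(d,cm)
m=(p[...,2]>90)&(p[...,0]<60)
k,l,st,ce=cv2.connectedComponentsWithStats(m.astype(np.uint8))
for i in range(1,k):
    if st[i,4]>60:
        X=W[l==i];X=X[~np.isnan(X[:,0])]; print(ce[i].round(),st[i,4],X.mean(0).round(1), np.nanmin(X,0).round(1),np.nanmax(X,0).round(1))
p,d,cm=shot('top','t3.png');W=cloud(d,cm)
print(rim(W,(643.6,-176.6),53,93))
A=W[150:195,335:380].reshape(-1,3);X=A[(A[:,2]>60)&(A[:,2]<86)&(np.hypot(A[:,0]-645,A[:,1]+178)<25)];print('knob',len(X),X.mean(0),X.max(0)) 
cv2.imwrite('pics/t3c.png',cv2.resize(cv2.imread('pics/t3.png')[130:250,310:490],None,fx=3,fy=3))
E
```

```text
time: 9.62
position: [647.7, -179.7, 166.3]
ee_rot: [[-1.0, -0.001, 0.006], [-0.001, 1.0, -0.002], [-0.006, -0.002, -1.0]]
contact_force: [0.6, 0.4, 0.3]
finger_gap: 33.9
grasp_force: 0.0
time: 10.88
position: [438.6, 153.6, 162.1]
ee_rot: [[-1.0, 0.001, -0.0], [0.001, 1.0, -0.0], [0.0, -0.0, -1.0]]
contact_force: [0.9, -0.3, -0.5]
finger_gap: 85.6
grasp_force: 0.0
[438.57872782 153.64216814 162.06894138]
[280. 215.] 316 [439.3 151.8  61.1] [431.7 144.4  18. ] [464.8 161.5  63.8]
(array([ 643.4, -176.7]), 472)
knob 52 [ 644.49924232 -174.92562857   75.86390153] [ 653.47766663 -167.03636818   82.99881025]
```

View pics/t3c.png

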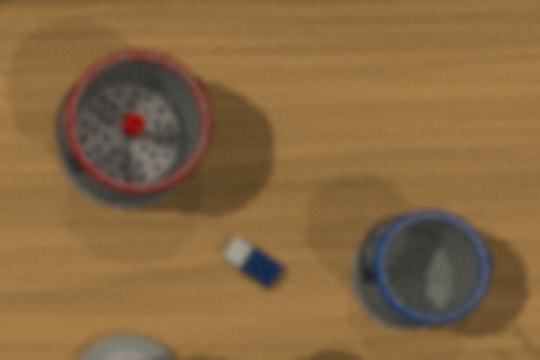

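The large strainer sits in its pail, about 2 mm off-centre. Next is the small strainer, using the wrist camera estimate.

```bash
python3 -m jog '[[0,-0.0013,0.03,0],[0,0,0.04,0],[0,0,0.04,0],[0,0,0.03,0],[0,0,0.0206,0],[0,0,0,0],[0,0,0,0]]' ; python3 -m jog '[[0,0,0,0],[0,0,0,0],[0,0,0,0],[0,0,0,0],[0,0,0,0],[0,0,0,0]]' 0 40; python3 -m jog '[[0,0,-0.01,0],[0,0,-0.03,0],[0,0,-0.05,0],[0,0,-0.05,0],[0,0,-0.03,0],[0,0,0,0]]'
```

```text
time: 11.85
position: [438.6, 153.2, 34.3]
ee_rot: [[-1.0, 0.0, 0.001], [0.0, 1.0, 0.0], [-0.001, 0.0, -1.0]]
contact_force: [0.2, 0.5, 0.9]
finger_gap: 85.8
grasp_force: 0.0
time: 12.6
position: [438.2, 153.5, 33.8]
ee_rot: [[-1.0, -0.001, 0.0], [-0.001, 1.0, 0.0], [-0.0, 0.0, -1.0]]
contact_force: [0.7, 0.1, 1.7]
finger_gap: 16.6
grasp_force: 38.9
time: 13.35
position: [439.1, 153.7, 171.6]
ee_rot: [[-1.0, -0.001, 0.003], [-0.001, 1.0, 0.001], [-0.003, 0.001, -1.0]]
contact_force: [1.2, 0.5, -1.2]
finger_gap: 17.0
grasp_force: 39.1
```

```bash
python3 -m jog '[[-0.0054,-0.0351,0,0],[-0.0108,-0.0702,0,0],[-0.0108,-0.0702,0,0],[-0.0108,-0.0702,0,0],[-0.0108,-0.0702,0,0],[-0.0108,-0.0702,0,0],[-0.0108,-0.0702,0,0],[-0.0108,-0.0702,0,0],[-0.0108,-0.0702,0,0],[-0.0108,-0.0702,0,0],[-0.0054,-0.0351,0,0],[0,0,0,0]]';python3 -m jog '[[0,0,0,0],[0,0,0,0]]'
python3 - <<'E'
from rim import *
p,d,cm=shot('wrist','w4.png');W=cloud(d,cm); print(state()['position'],rim(W,(525,-408),41,78,4),rim(W,(525,-408),41,79,6))
X=W.reshape(-1,3);X=X[(X[:,2]>135)&(X[:,2]<160)&(np.hypot(X[:,0]-525,X[:,1]+408)<45)];print('plate',len(X),X.min(0),X.max(0))
E
```

```text
time: 14.85
position: [524.1, -409.7, 167.6]
ee_rot: [[-1.0, 0.002, -0.002], [0.002, 1.0, 0.001], [0.002, 0.001, -1.0]]
contact_force: [0.2, 0.1, -1.2]
finger_gap: 16.5
grasp_force: 39.3
time: 15.1
position: [524.8, -407.1, 169.7]
ee_rot: [[-1.0, -0.002, -0.0], [-0.002, 1.0, 0.0], [0.0, 0.0, -1.0]]
contact_force: [0.2, 0.5, 0.4]
finger_gap: 16.9
grasp_force: 39.3
[ 524.91937339 -407.2322469   169.84600375] (array([ 524.9, -408.2]), 2013) (array([ 524.9, -408.2]), 2014)
plate 4879 [ 496.30496678 -439.5634795   135.6849654 ] [ 538.12823512 -378.2825176   159.89206081]
```

View pics/w4.png

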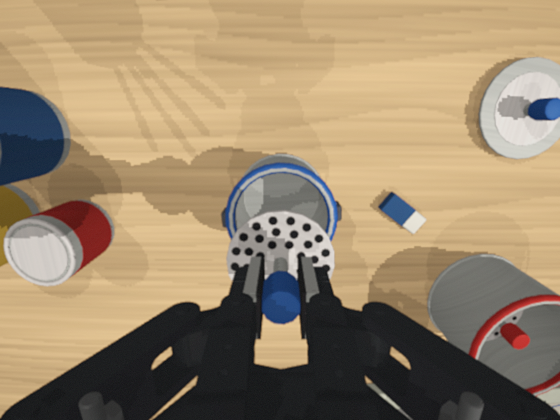

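The small strainer is centred over the blue rim (rim centre col 283, plate centre col 281). Lowering it.

```bash
python3 -m jog '[[0,0,0.02,0],[0,0,0.03,0],[0,0,0.03,0],[0,0,0.03,0],[0,0,0.025,0],[0,0,0.017,0],[0,0,0.009,0],[0,0,0,0],[0,0,0,0]]'; python3 -m jog '[[0,0,0.0015,0],[0,0,0.001,0],[0,0,0,0],[0,0,0,0]]'; python3 -m jog '[[0,0,0.0005,0],[0,0,0.0005,0],[0,0,0,0]]'
```

```text
time: 16.27
position: [525.2, -408.4, 41.7]
ee_rot: [[-1.0, -0.001, 0.001], [-0.001, 1.0, -0.001], [-0.001, -0.001, -1.0]]
contact_force: [-0.1, -0.9, -0.5]
finger_gap: 16.4
grasp_force: 39.3
time: 16.77
position: [524.9, -408.1, 38.9]
ee_rot: [[-1.0, -0.001, 0.0], [-0.001, 1.0, 0.0], [-0.0, 0.0, -1.0]]
contact_force: [0.3, -1.0, 0.0]
finger_gap: 16.9
grasp_force: 39.3
time: 17.15
position: [524.8, -408.1, 38.0]
ee_rot: [[-1.0, -0.001, -0.0], [-0.001, 1.0, 0.0], [0.0, 0.0, -1.0]]
contact_force: [0.1, 0.7, -0.6]
finger_gap: 16.4
grasp_force: 39.3
```

```bash
python3 -m jog '[[0,0,0.0006,0],[0,0,0,0]]'; python3 -m jog '[[0,0,0,0],[0,0,0,0],[0,0,0,0],[0,0,-0.01,0],[0,0,-0.03,0],[0,0,-0.05,0],[0,0,-0.05,0],[0,0,0,0]]' 0.36; python3 -m jog '[[0.0225,0.0593,0,0],[0.0225,0.0593,0,0],[0.0225,0.0593,0,0],[0.0225,0.0593,0,0],[0.0225,0.0593,0,0],[0,0,0,0],[0,0,0,0],[0,0,0,0]]' 1
python3 - <<'E'
from rim import *
print(state()['position'])
p,d,cm=shot('wrist','w5.png'); W=cloud(d,cm)
m=(p[...,2]>90)&(p[...,0]<60)
k,l,st,ce=cv2.connectedComponentsWithStats(m.astype(np.uint8))
for i in range(1,k):
    if st[i,4]>60:
        X=W[l==i];X=X[~np.isnan(X[:,0])]; print(ce[i].round(),st[i,4],X.mean(0).round(1), np.nanmin(X,0).round(1),np.nanmax(X,0).round(1))
X=W.reshape(-1,3);X=X[(X[:,2]>8)&(X[:,2]<16)&(np.hypot(X[:,0]-435,X[:,1]+171)<60)];print('disc',len(X),cv2.minEnclosingCircle(X[:,:2].astype(np.float32)))
p,d,cm=shot('top','t5.png')
cv2.imwrite('pics/t5c.png',cv2.resize(cv2.imread('pics/t5.png')[130:280,310:490],None,fx=3,fy=3))
E
```

```text
time: 17.4
position: [525.0, -408.2, 37.8]
ee_rot: [[-1.0, -0.001, 0.0], [-0.001, 1.0, -0.0], [-0.0, -0.0, -1.0]]
contact_force: [0.3, -0.9, 1.7]
finger_gap: 16.6
grasp_force: 39.6
time: 18.4
position: [526.2, -409.3, 153.7]
ee_rot: [[-1.0, -0.0, 0.005], [-0.0, 1.0, -0.004], [-0.005, -0.004, -1.0]]
contact_force: [-0.1, -0.1, -0.9]
finger_gap: 30.9
grasp_force: 0.0
time: 19.4
position: [435.0, -171.8, 149.5]
ee_rot: [[-1.0, 0.0, -0.0], [0.0, 1.0, -0.0], [0.0, -0.0, -1.0]]
contact_force: [0.0, -0.5, -0.8]
finger_gap: 85.5
grasp_force: 0.0
[ 434.99776084 -171.766111    149.45774993]
[281. 213.] 361 [ 435.2 -172.6   43.4] [ 427.1 -181.3   30.9] [ 444.3 -164.2   45.7]
[ 34. 300.] 535 [ 500.  -376.    78.8] [ 423.5 -402.3   74.6] [ 526.  -245.8  210.9]
[ 23. 315.] 399 [ 526.3 -405.8   62.7] [ 518.9 -432.6   23.9] [ 556.1 -399.6   67.4]
[  9. 359.] 67 [ 562.2 -417.7   78. ] [ 558.4 -425.6   75.9] [ 565.4 -406.6   80. ]
disc 6880 ((436.84490966796875, -172.81581115722656), 47.04751205444336)
```

View pics/t5c.png

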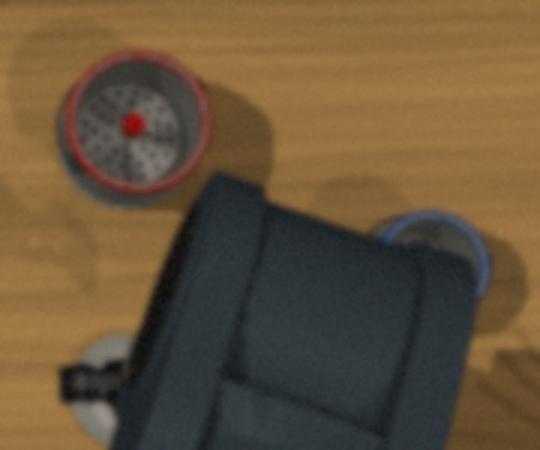

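The small strainer's knob top is at 66 mm, as expected when it stands on the floor. Grasp the small lid.

```bash
python3 -m jog '[[-0.001,-0.001,0.03,0],[0,0,0.04,0],[0,0,0.04,0],[0,0,0.03,0],[0,0,0.015,0],[0,0,0.01,0],[0,0,0,0],[0,0,0,0]]' ; python3 -m jog '[[0,0,0,0],[0,0,0,0],[0,0,0,0],[0,0,0,0],[0,0,0,0],[0,0,0,0]]' 0 50; python3 -m jog '[[0,0,-0.01,0],[0,0,-0.03,0],[0,0,-0.05,0],[0,0,-0.05,0],[0,0,-0.03,0],[0,0,0,0]]'
```

```text
time: 20.5
position: [436.0, -172.0, 18.3]
ee_rot: [[-1.0, -0.0, 0.001], [-0.0, 1.0, -0.0], [-0.001, -0.0, -1.0]]
contact_force: [1.2, 0.7, -0.4]
finger_gap: 85.3
grasp_force: 0.0
time: 21.25
position: [435.5, -171.8, 17.8]
ee_rot: [[-1.0, -0.001, 0.0], [-0.001, 1.0, -0.0], [-0.0, -0.0, -1.0]]
contact_force: [-2.1, 0.3, 4.8]
finger_gap: 18.3
grasp_force: 48.6
time: 22.0
position: [436.5, -172.2, 155.4]
ee_rot: [[-1.0, -0.001, 0.003], [-0.001, 1.0, -0.001], [-0.003, -0.001, -1.0]]
contact_force: [0.4, 0.3, -1.8]
finger_gap: 17.8
grasp_force: 48.9
```

```bash
python3 -m jog '[[-0.0111,-0.0295,0,0],[-0.0222,-0.059,0,0],[-0.0222,-0.059,0,0],[-0.0222,-0.059,0,0],[-0.0222,-0.059,0,0],[-0.0111,-0.0295,0,0],[0,0,0,0],[0,0,0,0],[0,0,0,0]]'
python3 - <<'E'
from rim import *
p,d,cm=shot('wrist','w6.png');W=cloud(d,cm); print(state()['position'],rim(W,(525,-408),41,78,4))
X=W.reshape(-1,3);X=X[(X[:,2]>138)&(X[:,2]<153)&(np.hypot(X[:,0]-525,X[:,1]+408)<65)];print('disc',len(X),cv2.minEnclosingCircle(X[:,:2].astype(np.float32)),np.linalg.lstsq(np.c_[X[:,:2]-[525,-408],np.ones(len(X))],X[:,2],rcond=None)[0])
E
```

```text
time: 23.12
position: [524.3, -406.9, 153.6]
ee_rot: [[-1.0, -0.001, -0.0], [-0.001, 1.0, 0.0], [0.0, 0.0, -1.0]]
contact_force: [-0.1, -0.8, -0.9]
finger_gap: 18.9
grasp_force: 49.1
[ 524.36465172 -406.96387385  153.79342493] (array([ 524.5, -408.1]), 1167)
disc 14376 ((525.7009887695312, -407.8160705566406), 47.052730560302734) [2.22035656e-03 2.92133831e-05 1.48249334e+02]
```

View pics/w6.png

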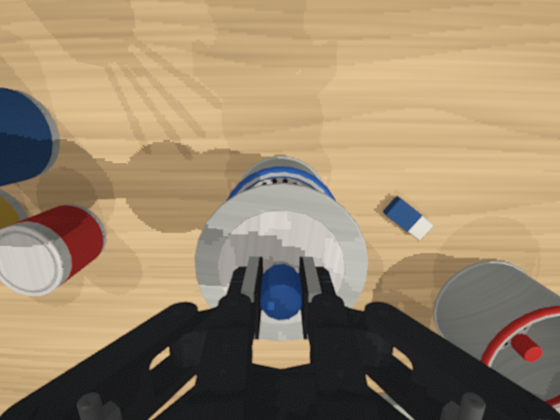

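The small lid is level and within about 1 mm of the rim centre. Lowering it.

```bash
python3 -m jog '[[0.0005,-0.0004,0.015,0],[0,0,0.025,0],[0,0,0.02,0],[0,0,0.011,0],[0,0,0.006,0],[0,0,0,0],[0,0,0,0]]'; python3 -m jog '[[0,0,0.0015,0],[0,0,0.001,0],[0,0,0,0],[0,0,0,0]]'; python3 -m jog '[[0,0,0.0006,0],[0,0,0,0],[0,0,0,0]]'
```

```text
time: 24.05
position: [524.3, -408.3, 92.6]
ee_rot: [[-1.0, -0.001, 0.001], [-0.001, 1.0, -0.001], [-0.001, -0.001, -1.0]]
contact_force: [-0.1, -0.7, -1.3]
finger_gap: 18.4
grasp_force: 49.1
time: 24.55
position: [524.1, -408.1, 90.1]
ee_rot: [[-1.0, -0.001, 0.0], [-0.001, 1.0, -0.0], [-0.0, -0.0, -1.0]]
contact_force: [-1.0, 0.0, -1.3]
finger_gap: 18.2
grasp_force: 49.0
time: 24.92
position: [524.1, -408.1, 89.9]
ee_rot: [[-1.0, -0.001, 0.0], [-0.001, 1.0, -0.0], [-0.0, -0.0, -1.0]]
contact_force: [-1.7, 0.2, 5.5]
finger_gap: 18.6
grasp_force: 49.5
```

```bash
python3 -m jog '[[0,0,0,0],[0,0,0,0],[0,0,0,0],[0,0,-0.01,0],[0,0,-0.03,0],[0,0,-0.05,0],[0,0,-0.03,0],[0,0,0,0]]' 0.45; python3 -m jog '[[-0.0116,0.0676,0,0],[-0.0116,0.0676,0,0],[-0.0116,0.0676,0,0],[-0.0116,0.0676,0,0],[-0.0116,0.0676,0,0],[-0.0116,0.0676,0,0],[-0.0116,0.0676,0,0],[-0.0116,0.0676,0,0],[-0.0116,0.0676,0,0],[-0.0116,0.0676,0,0],[0,0,0,0],[0,0,0,0]]' 1
python3 - <<'E'
from rim import *
print(state()['position'])
p,d,cm=shot('wrist','w7.png'); W=cloud(d,cm)
m=(p[...,0]>90)&(p[...,1]<60)
k,l,st,ce=cv2.connectedComponentsWithStats(m.astype(np.uint8))
for i in range(1,k):
    if st[i,4]>60:
        X=W[l==i];X=X[~np.isnan(X[:,0])]; print(ce[i].round(),st[i,4],X.mean(0).round(1), np.nanmin(X,0).round(1),np.nanmax(X,0).round(1))
X=W.reshape(-1,3);X=X[(X[:,2]>8)&(X[:,2]<16)&(np.hypot(X[:,0]-617,X[:,1]-133)<68)];print('disc',len(X),cv2.minEnclosingCircle(X[:,:2].astype(np.float32)))
p,d,cm=shot('top','t7.png')
cv2.imwrite('pics/t7c.png',cv2.resize(cv2.imread('pics/t7.png')[130:280,310:490],None,fx=3,fy=3))
E
```

```text
time: 25.92
position: [524.9, -408.7, 188.1]
ee_rot: [[-1.0, -0.001, 0.003], [-0.001, 1.0, -0.002], [-0.003, -0.002, -1.0]]
contact_force: [-0.1, 0.1, -1.0]
finger_gap: 38.3
grasp_force: 0.0
time: 27.42
position: [616.2, 132.6, 184.8]
ee_rot: [[-1.0, -0.001, -0.001], [-0.001, 1.0, -0.001], [0.001, -0.001, -1.0]]
contact_force: [-0.1, -0.5, -0.5]
finger_gap: 85.3
grasp_force: 0.0
[616.16337888 132.55731194 184.84337368]
[281. 203.] 308 [617.1 131.4  42.8] [609.5 123.   30.4] [627.  139.4  45.9]
disc 8999 ((619.1919555664062, 131.1940155029297), 59.018333435058594)
```

View pics/t7c.png

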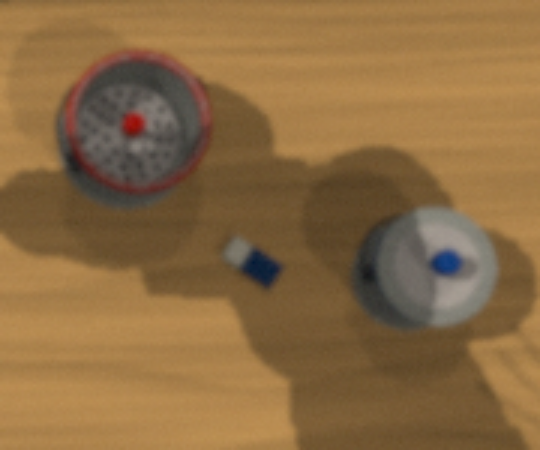

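The small lid sits flat on its pail. Next, the large lid.

```bash
python3 -m jog '[[-0.0022,-0.001,0.04,0],[0,0,0.05,0],[0,0,0.05,0],[0,0,0.04,0],[0,0,0.0188,0],[0,0,0.01,0],[0,0,0,0],[0,0,0,0]]' ; python3 -m jog '[[0,0,0,0],[0,0,0,0],[0,0,0,0],[0,0,0,0],[0,0,0,0],[0,0,0,0]]' 0 50; python3 -m jog '[[0,0,-0.01,0],[0,0,-0.03,0],[0,0,-0.05,0],[0,0,-0.05,0],[0,0,-0.04,0],[0,0,0,0]]'
```

```text
time: 28.52
position: [619.0, 132.1, 19.6]
ee_rot: [[-1.0, -0.001, 0.002], [-0.001, 1.0, 0.0], [-0.002, 0.0, -1.0]]
contact_force: [-1.1, 0.3, 0.1]
finger_gap: 85.1
grasp_force: 0.0
time: 29.28
position: [618.4, 132.0, 18.7]
ee_rot: [[-1.0, -0.001, 0.0], [-0.001, 1.0, 0.0], [-0.0, 0.0, -1.0]]
contact_force: [-1.5, -0.3, 5.6]
finger_gap: 18.2
grasp_force: 48.7
time: 30.02
position: [619.5, 132.3, 165.3]
ee_rot: [[-1.0, -0.001, 0.004], [-0.001, 1.0, 0.001], [-0.004, 0.001, -1.0]]
contact_force: [0.2, 0.1, -1.9]
finger_gap: 18.1
grasp_force: 48.9
```

```bash
python3 -m jog '[[-0.0028,-0.0326,0,0],[-0.0056,-0.0651,0,0],[-0.0056,-0.0651,0,0],[-0.0056,-0.0651,0,0],[-0.0056,-0.0651,0,0],[-0.0056,-0.0651,0,0],[-0.0028,-0.0326,0,0],[0,0,0,0],[0,0,0,0],[0,0,0,0]]'
python3 - <<'E'
from rim import *
p,d,cm=shot('wrist','w8.png');W=cloud(d,cm); print(state()['position'],rim(W,(645,-180),53,93,4))
X=W.reshape(-1,3);X=X[(X[:,2]>146)&(X[:,2]<163)&(np.hypot(X[:,0]-645,X[:,1]+180)<75)];print('disc',len(X),cv2.minEnclosingCircle(X[:,:2].astype(np.float32)),np.linalg.lstsq(np.c_[X[:,:2]-[645,-180],np.ones(len(X))],X[:,2],rcond=None)[0])
f=np.load('top0.npz') # unobstructed wrist view of pail L from w6 run not kept
E
```

```text
time: 31.28
position: [645.4, -179.2, 162.5]
ee_rot: [[-1.0, -0.002, -0.0], [-0.002, 1.0, 0.0], [0.0, 0.0, -1.0]]
contact_force: [-0.4, -0.5, -1.4]
finger_gap: 18.4
grasp_force: 49.1
[ 645.4316166  -179.36281685  162.54941217] (array([ 644. , -181.1]), 734)
disc 24303 ((646.5599365234375, -180.40899658203125), 59.057884216308594) [ 3.16392929e-03 -2.81926602e-04  1.56302304e+02]
```

View pics/w8.png

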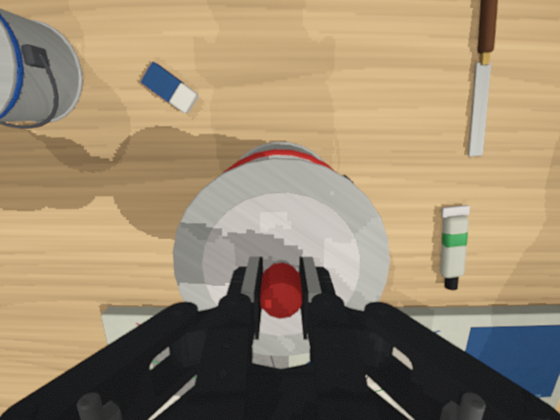

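The large lid is level and within about 2 mm of the rim centre. A small correction, then lower it.

```bash
python3 -m jog '[[0.0012,-0.0008,0.015,0],[0,0,0.02,0],[0,0,0.018,0],[0,0,0.01,0],[0,0,0.005,0],[0,0,0,0],[0,0,0,0]]'; python3 -m jog '[[0,0,0.0015,0],[0,0,0.001,0],[0,0,0,0],[0,0,0,0]]'; python3 -m jog '[[0,0,0.0006,0],[0,0,0,0],[0,0,0,0]]'
```

```text
time: 32.2
position: [644.7, -181.3, 108.6]
ee_rot: [[-1.0, -0.001, 0.001], [-0.001, 1.0, -0.0], [-0.001, -0.0, -1.0]]
contact_force: [0.5, 0.5, -2.6]
finger_gap: 18.2
grasp_force: 49.1
time: 32.7
position: [644.4, -181.2, 106.1]
ee_rot: [[-1.0, -0.001, 0.0], [-0.001, 1.0, 0.0], [-0.0, 0.0, -1.0]]
contact_force: [-1.0, 0.0, -1.5]
finger_gap: 18.3
grasp_force: 49.0
time: 33.08
position: [644.4, -181.2, 105.8]
ee_rot: [[-1.0, -0.001, 0.0], [-0.001, 1.0, -0.0], [-0.0, -0.0, -1.0]]
contact_force: [-0.5, 1.2, 0.4]
finger_gap: 18.3
grasp_force: 49.5
```

```bash
python3 -m jog '[[0,0,0.0006,0],[0,0,0,0],[0,0,0,0]]'; python3 -m jog '[[0,0,0,0],[0,0,0,0],[0,0,0,0],[0,0,-0.01,0],[0,0,-0.03,0],[0,0,-0.05,0],[0,0,-0.03,0],[0,0,0,0]]' 0.45; python3 -m jog '[[0,0.06,0,0],[0,0.06,0,0],[0,0.06,0,0],[0,0.06,0,0],[0,0.06,0,0],[0,0,0,0],[0,0,0,0]]'
python3 - <<'E'
from h import *
p,d,cm=shot('top','t9.png');W=cloud(d,cm)
for n,c,R,z in (('L',(643.5,-176.7),59,99),('S',(523.6,-405),47,84)):
    X=W.reshape(-1,3);r=np.hypot(X[:,0]-c[0],X[:,1]-c[1]);X=X[(r<R+8)&(r>14)&(abs(X[:,2]-z)<8)]
    print(n,len(X),cv2.minEnclosingCircle(X[:,:2].astype(np.float32)),np.linalg.lstsq(np.c_[X[:,:2]-c,np.ones(len(X))],X[:,2],rcond=None)[0])
shot('scene','s9.png')
E
```

```text
time: 33.45
position: [644.5, -181.2, 105.7]
ee_rot: [[-1.0, -0.001, 0.001], [-0.001, 1.0, -0.0], [-0.001, -0.0, -1.0]]
contact_force: [-3.6, 0.7, 7.4]
finger_gap: 18.1
grasp_force: 50.0
time: 34.45
position: [645.4, -181.5, 203.6]
ee_rot: [[-1.0, -0.001, 0.004], [-0.001, 1.0, -0.001], [-0.004, -0.001, -1.0]]
contact_force: [-0.9, 0.8, -0.9]
finger_gap: 38.1
grasp_force: 0.0
time: 35.33
position: [644.0, 58.5, 200.6]
ee_rot: [[-1.0, -0.001, -0.001], [-0.001, 1.0, -0.0], [0.001, -0.0, -1.0]]
contact_force: [-0.1, -0.7, -0.1]
finger_gap: 38.4
grasp_force: 0.0
L 1785 ((643.7699584960938, -178.4856414794922), 59.14464569091797) [-1.35429304e-04  5.28291483e-04  9.81948889e+01]
S 1105 ((523.6721801757812, -407.0888977050781), 47.48680114746094) [2.25640066e-03 5.67586634e-04 8.30360076e+01]
```

View pics/s9.png

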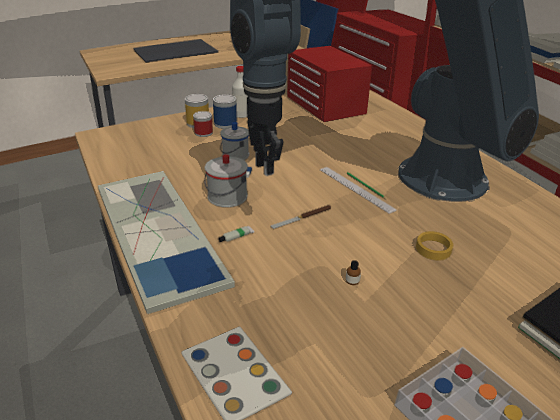

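Both lids are flat (tilt under 0.003) at about 98–99 mm and 83–84 mm disc tops, and within about 2 mm of centre. The scene shows both pails upright at (226,180) and (234,140), the bystanders in place and the arm clear.

```bash
python3 -c "
from station import *
print(close_job())"
```

```text
the job is handed in; nothing more can be done
None
```

The job is handed in at about 35 s of the 115 s allowed: both strainers stand in their own pails, and both lids measured flat and within about 2 mm of centre, with no bystander touched (the system returned no verdict).

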